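# Back the model car down to its stop on the ratchet launch winder

### The job

Let the model car's carriage back on the launch winder until its bumper is pressed snugly, but gently, against the stop block: first throw the holding pawl right over so that it stays clear of the ratchet wheel, then turn the wheel backwards (counter-clockwise from above) by its knob. Then tip the pawl back down onto the teeth and leave everything at rest. Do not force the wheel against the pawl, move the carriage only by the wheel, and leave the things around it alone.

Things in the scene. Friction and masses are not known exactly. Their poses are not given: they have to be found in the camera images.
- winder: fixed aluminium base plate, 385 x 330 x 12 mm, of the launch winder. Origin on the table, under the upright wheel axis; z up, x points from the wheel axis to the pawl. On its -x side a track along y bears the carriage with the model car (x -205 to -105 mm, up to 100 mm high).
- wheel_hub (a point): on the upright wheel axis, 60 mm above the table. The flat ratchet wheel is 174 mm across, its disc top 52 mm above the table; a ring of 24 saw teeth (radius 66 to 87 mm) stands on its rim, tops at 60 mm.
- wheel: the ratchet wheel; origin on its axis at table height. Turning it backwards = counter-clockwise from above, which the pawl blocks when down (after up to 0.26 rad of play). It stays where it is left: drag about 3 to 6 N at the knob. It drives the carriage 40 mm per rad of turn; the bumper feels 1.25 x the knob force beyond the drag.
- knob_mid (a point): middle of the upright black knob on the wheel, the place to grip it, 88 mm above the table. Knob 22 mm in diameter, from 57 to 105 mm above the table, 50 mm from the wheel axis; it spins freely on its pin, so the hand need not turn with it.
- pawl: the pawl; origin on its pivot; it tilts about the base's y. Tilt of its z axis: 0 to 0.2 rad down on the teeth, 1.62 thrown fully over. Pushing its lever away from the wheel (base +x) lifts the arm; past about 0.9 it falls over by its own weight and stays. Pushing the then upright arm to the wheel brings it back; below 0.9 it drops slowly onto the teeth. Needs under 1 N.
- pawl_pivot (a point): middle of the pawl's level pivot, which runs along the base's y; x = 118 mm, 80 mm above the table. The steel pawl is an L: when down, an arm 45 mm long, 14 wide, 10 thick points level to the wheel, and a lever 8 mm thick stands 55 mm straight up. Thrown over, the arm stands upright on the pivot and the lever lies level, pointing outwards.
- crossbar (a point): centre of the pawl lever's cross-bar, a 10 mm round bar 44 mm long, parallel to the pivot and 55 mm from it; 135 mm above the table when the pawl is down.
- carriage: grey carriage, 100 x 150 mm, with the small model car (blue deck, black wheels, jar with yellow lid) bolted on; it slides along the base's y and goes to -y as the wheel turns backwards. Origin at table height, under the car.
- bumper_face (a point): centre of the front face of the carriage's rubber bumper, which faces -y of the base
- stop: fixed stop block, 70 x 36 x 68 mm with a knurled screw on top, clamped on the track on the -y side of the carriage, never at the same place. Origin at table height under the block; its axes are those of the base.
- stop_face (a point): centre of the stop's rubber face, which faces the bumper. Gap along the base's y from bumper_face to stop_face = travel still to go, 30 to 95 mm at the start. The rubber is stiff: half a mm past touch already gives some 15 N. A snug, gentle press is 5 to 25 N, held for a moment.
- jar: bystander: small closed jar, 52 mm wide, 62 mm high; origin at its underside
- spare_wheel: bystander: black spare wheel lying flat, 68 mm across, 14 mm thick; origin at its underside
- beaker: bystander: open glass beaker, 60 mm wide, 75 mm high; origin at its underside
- driver: bystander: screwdriver, 170 mm long, lying; origin at its underside

How it is judged:
On the way, in this order (a step that is already met when the one before it is completed fails the run):
1. the pawl is thrown over and stays clear of the teeth (angle between pawl's own z axis and vertical above 1.2 rad), for 0.2 s.
2. with the pawl clear, the wheel has been turned back until the bumper presses on the stop with more than 4 N (contact force between carriage and stop above 4 N and angle between pawl's own z axis and vertical above 1.2 rad), for 0.2 s.
At the end, for the whole second after the job is handed in: the carriage's bumper stands at the stop (gap under 2 mm) after having been pressed on it, the pawl is down on the teeth (angle under 0.3 rad) and the wheel and pawl are at rest (angle between pawl's own z axis and vertical below 0.3 rad and y of bumper_face in the frame of stop_face below 0.002 m and angular speed of pawl below 0.05 rad/s and angular speed of wheel below 0.02 rad/s); the robot touches nothing.
It fails at once if the bumper is pressed on the stop with more than 30 N (contact force between carriage and stop above 30 N).
It fails at once if the wheel is forced against the pawl with more than 20 N (contact force between pawl and wheel above 20 N).
It fails at once if the robot pushes the carriage or the car directly (contact force between any of the fingers, the arm and carriage above 2 N).
It fails at once if a bystander is moved by more than 20 mm (distance of any of jar, spare_wheel, beaker, driver from where it was at the start of the episode above 0.02 m).
It also fails if it takes over 64 s, if anything falls off the work surface, if the arm or the gripper's body presses on something with over 40 N, if the wrist force passes 120 N, or if a joint passes its speed limit or range.

### The arm

A 6-joint arm with a two-finger parallel gripper is mounted at the origin on the work surface. World frame = base frame: x ahead of the robot, y to its left, z up, the work surface at z = 0. Lengths are in m, angles in rad, forces in N, time in s.
With the tool pointing down it reaches from about 0.425 to 0.95 m from the base axis. Payload 14.7 kg.
Tool frame: the origin (TCP) lies midway between the tips of the shut fingers; the grasp point (between the pads) lies 19 mm behind it; z points along the fingers, y is the direction in which the jaws open and shut (so a half turn about z gives the same grasp; the last joint's range is limited). The gripper opens to 85 mm and grips with 20 to 120 N. Pads are 22 mm wide; open, the fingers measure 114 mm over their backs; the gripper's body (76 mm by 85 mm) begins 54 mm behind the grasp point. The pads swing forward as they close: fully open they stand 13 mm farther back than shut.
Start: joints at [1.167, 0.48, 1.596, -0, 1.065, -0.047], TCP at [0.227, 0.609, 0.231] pointing down, gripper open.
Joint ranges: [-2.75, 2.75], [-0.82, 2.05], [0.23, 2.67], [-1.56, 4.7], [0.09, 2.69], [-2.92, 2.92]. Speed limits (rad/s): [1.89, 1.89, 2.39, 3.01, 3.01, 3.01].

### API

Orientations are given as [roll, pitch, yaw] about the fixed x, y, z axes, in that order (R = Rz(yaw) Ry(pitch) Rx(roll)).
In Python, from plant import manip, optics gives the robot as it stands.
- The arm moves only by the shell command python3 -m pendant 'ROWS' [OPENING] [FORCE]. ROWS is JSON, one flat list of numbers, 4 for each row, row after row: the shift along the tool's x, y, z in mm, then the turn about the tool's z in rad. In form: [dx, dy, dz, yaw, dx, dy, dz, yaw, ...]. A call has exactly 8 rows; each row is the pose to reach, as a shift and turn from the pose measured when the call began, along the tool's axes at that moment; what a row does not reach only later rows make up. A row lasts 1/12 s, in which the tool goes at most 41.7 mm and 7.16 degrees, less where a joint would pass 70% of its speed; a pose out of reach is approached as far as the arm can. A call with a gripper value outside its range is refused whole. OPENING is the opening, from 0 (shut) to 1 (fully open), set as the call begins (- or left out, the last holds). The fingers move at their own pace and stop on an object; FORCE is the grip in N (left out, the last holds). Time passes only in rows, so rows that repeat a pose let the fingers close, or fill a call up. It gives the time, the measured TCP pose, the force and the opening at its end, in the units of the state.
- manip.get_obs(): the state, without advancing time (a new reading comes with each control period).
- optics.read_camera(name): name is "scene" or "top" or "wrist"; returns a dict with "img" (480x640x3 uint8, red, green, blue), "fov_y" (degrees; the focal length in pixels is half the picture's height over the tangent of half this angle, whatever the lens; pixels are square), "cx", "cy" (the principal point, pixels), "pose" (4x4, takes a point from camera to world coordinates). Camera axes: x right, y down, z forward; pixel columns grow to the right and rows downward; lengths in m; the calibration is good to about 2 mm. A picture is of the moment at which its call begins. There is no depth.
- manip.close_job(): hands the job in, once; it reports no verdict.
The state is a dict: "time_s": time; "joint_pos": joint angles; "qd": joint speeds; "joint_torque": joint torques, N m; "ee_pos": TCP position; "orientation": TCP orientation; "wrist_force": force on the tool from outside, world axes, zero at the start; "moment": the same for the moment, N m; "width": opening from 0.0 (shut) to 1.0 (fully open).
Only numpy, scipy, OpenCV 4.12 (cv2) and the standard library are available. Lean on these libraries where they do the work, as an engineer would, in place of code of your own. Each camera call takes 0.05 s, during which the arm holds its last target. There are 200 camera calls.

## Working session

There is one attempt and no reset: what is moved stays moved. The work goes in short steps, Python scripts to look and compute and a shell command to move; the robot and the scene stay as the last step left them, time stands still between calls to the robot, and variables do not carry over. Pictures are saved under pics/ and viewed, about 8 in all and at most 12, crops included, and the job is handed in when it is done.

```bash
mkdir -p pics; ls
python3 - <<'E'
from plant import manip, optics
import cv2, numpy as np
print(manip.get_obs())
for n in ["scene","top"]:
    c=optics.read_camera(n); print(n,c["fov_y"],c["cx"],c["cy"],c["pose"].__repr__())
    cv2.imwrite(f"pics/{n}0.png",c["img"][:,:,::-1])
    np.savez(f"pics/{n}0.npz",**c)
E
```

```text
pics
{'time_s': 0.0, 'joint_pos': array([ 1.16738687e+00,  4.80771957e-01,  1.59686452e+00, -2.99676342e-05,
        1.06512144e+00, -4.65814455e-02]), 'qd': array([-0.00185834,  0.00283529, -0.00106634, -0.0013613 ,  0.00042385,
       -0.00068574]), 'joint_torque': array([-1.38262156e-03, -9.50627518e+01, -4.30186594e+01, -8.82824634e-05,
        1.22452682e-02, -5.62682786e-06]), 'ee_pos': array([0.226864  , 0.6086856 , 0.23071474]), 'orientation': array([-3.14042744e+00, -2.80881499e-05,  2.78477916e+00]), 'wrist_force': array([-0.5275111 , -0.65509579,  0.14720806]), 'moment': array([0.06694193, 0.01975732, 0.01294437]), 'width': 0.9973043162962146}
scene 47.710582263890544 326.887888882543 237.02526860759514 array([[ 0.49431084,  0.53917549, -0.68186992,  1.16477004],
       [ 0.86902952, -0.32553124,  0.37258168, -0.32087304],
       [-0.02108305, -0.77673625, -0.62947304,  0.68129337],
       [ 0.        ,  0.        ,  0.        ,  1.        ]])
top 44.763299118119896 322.40119119777887 233.77509293343888 array([[-0.02874457, -0.99824583,  0.05175914,  0.48742781],
       [-0.99958097,  0.02852915, -0.00489611,  0.03833971],
       [ 0.00341088, -0.05187818, -0.9986476 ,  1.23621486],
       [ 0.        ,  0.        ,  0.        ,  1.        ]])
```

View pics/top0.png

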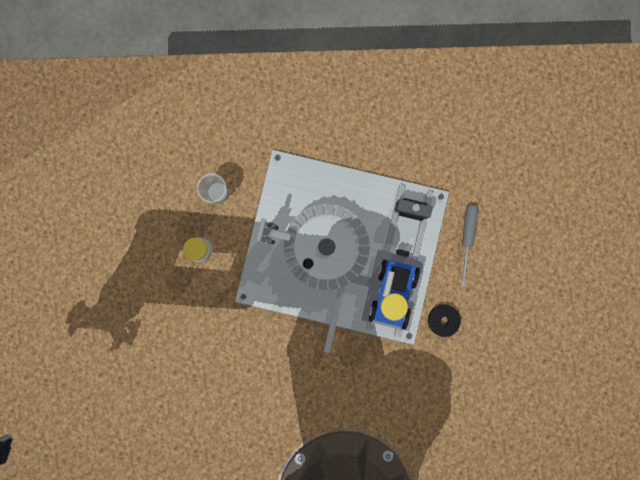

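View pics/scene0.png

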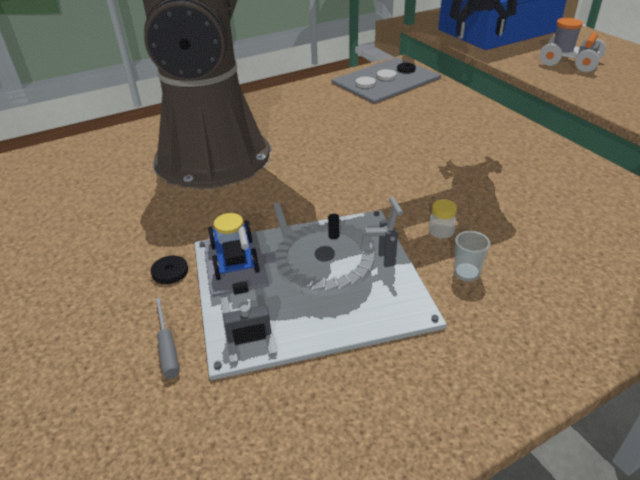

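The top view shows the plate (corners about (276,152), (447,190), (413,343), (238,302)), the wheel hub at (327,247), the knob at (308,264), the pawl near (275,234), the stop at (414,207) and the bumper at (402,253). I'll enlarge it next.

Run:
```python
import cv2
a=cv2.imread("pics/top0.png")[145:345,230:460]; b=cv2.imread("pics/scene0.png")[190:340,190:450]
cv2.imwrite("pics/topc.png",cv2.resize(a,None,fx=3,fy=3,interpolation=cv2.INTER_CUBIC))
cv2.imwrite("pics/scenec.png",cv2.resize(b,None,fx=3,fy=3,interpolation=cv2.INTER_CUBIC))
```

```text
(no output)
```

View pics/topc.png

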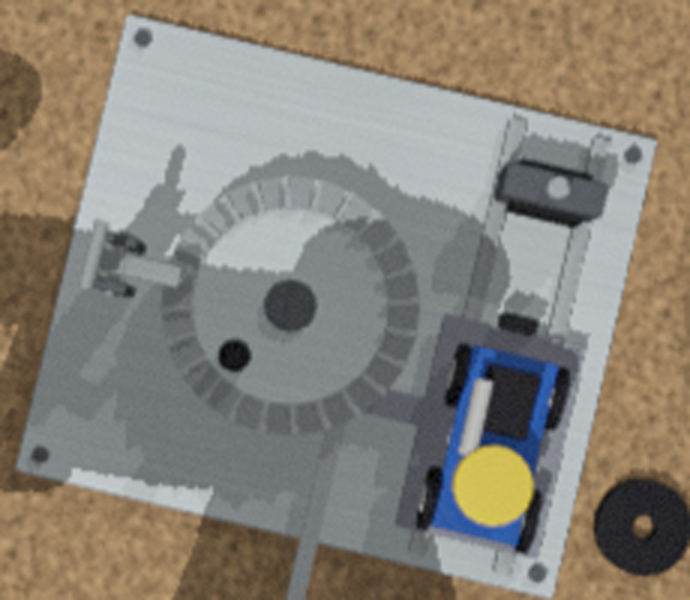

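View pics/scenec.png

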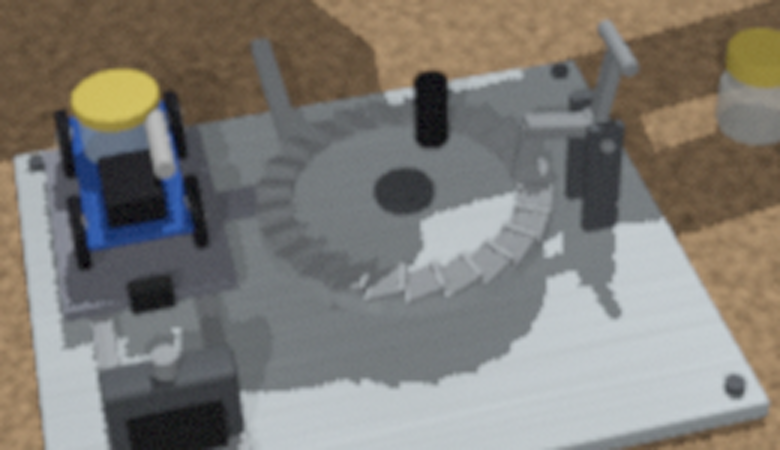

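The crops show, in top-crop pixels: hub (290,305), knob top (235,355), crossbar centre (96,255) and pawl arm tip (180,273). The bumper front is about (521,314) and the stop face about (550,213).

```bash
cat > h.py <<'E'
import numpy as np
def ray(n,u,v):
    c=np.load(f"pics/{n}.npz"); f=240/np.tan(np.radians(c["fov_y"])/2)
    d=c["pose"][:3,:3]@np.array([(u-c["cx"])/f,(v-c["cy"])/f,1]); return c["pose"][:3,3],d
def at(n,u,v,z):
    o,d=ray(n,u,v); return o+d*(z-o[2])/d[2]
def tc(x,y,z): return at("top0",230+(x+.5)/3-.5,145+(y+.5)/3-.5,z)
def sc(x,y,z): return at("scene0",190+(x+.5)/3-.5,190+(y+.5)/3-.5,z)
E
python3 - <<'E'
from h import *
np.set_printoptions(precision=4,suppress=True)
P=[tc(*p,.012) for p in [(130,14),(656,140),(553,597),(17,470)]]
print(np.array(P)); 
for i in range(4): print(np.linalg.norm(P[i]-P[i-1]), end=' ')
ex=(P[0]-P[1])+(P[3]-P[2]); ey=(P[3]-P[0])+(P[2]-P[1])
yaw=np.arctan2(ex[1],ex[0]); print('yaw',yaw, np.arctan2(ey[1],ey[0])-np.pi/2)
R=np.array([[np.cos(yaw),np.sin(yaw)],[-np.sin(yaw),np.cos(yaw)]])
hub=tc(290,305,.06)
print('hub top',hub,'scene',sc(404,191,.06))
for nm,p in dict(knob_t=tc(235,355,.105),knob_s=sc(431,79,.105),cb_t=tc(96,255,.135),cb_s=sc(618,47,.135),piv=tc(120,263,.08),tip=tc(182,275,.085),bump=tc(521,314,.045),bump2=tc(521,314,.03),stop=tc(550,213,.068),plate=sum(P)/4).items(): print(nm,p,'base',R@(p-hub)[:2])
E
```

```text
[[ 0.7329  0.1318  0.012 ]
 [ 0.633  -0.2362  0.012 ]
 [ 0.3162 -0.1519  0.012 ]
 [ 0.4148  0.2183  0.012 ]]
0.32971515788860795 0.38135308813837926 0.3278786398369395 0.38306908542275697 yaw 1.308133523867404 1.3080601226476989
hub top [0.5228 0.0254 0.06  ] scene [0.5289 0.0206 0.06  ]
knob_t [0.4902 0.0623 0.105 ] base [0.0272 0.0411]
knob_s [0.495  0.0592 0.105 ] base [0.0255 0.0356]
cb_t [0.5556 0.1476 0.135 ] base [0.1265 0.0001]
cb_s [0.559  0.1462 0.135 ] base [ 0.1261 -0.0036]
piv [0.5532 0.1373 0.08  ] base [ 0.116  -0.0003]
tip [0.5438 0.0962 0.085 ] base [ 0.0739 -0.0019]
bump [ 0.5126 -0.132   0.045 ] base [-0.1546 -0.031 ]
bump2 [ 0.5129 -0.1342  0.03  ] base [-0.1566 -0.0319]
stop [ 0.5792 -0.1506  0.068 ] base [-0.1553 -0.1002]
plate [ 0.5242 -0.0095  0.012 ] base [-0.0333 -0.0105]
```

The geometry checks out: knob radius about 49 mm, plate 383 × 329 mm, bar about 126 mm from the axis, gap about 65 mm. I'll move above the near side of the pawl with the fingers shut.

```bash
python3 -m pendant '[-30,-22,0,0.09,-59,-44,0,0.18,-89,-65,0,0.28,-118,-87,0,0.37,-148,-109,0,0.46,-177,-131,0,0.55,-207,-153,0,0.65,-236,-174,0,0.74]' 0 20
cat >> h.py <<'E'
def to_tool(target,yaw=None):
    from plant import manip
    o=manip.get_obs(); p=o["ee_pos"]; Y=o["orientation"][2]
    d=(np.array(target)-p)*1000
    print("dx %.1f dy %.1f dz %.1f"%(np.cos(Y)*d[0]+np.sin(Y)*d[1],np.sin(Y)*d[0]-np.cos(Y)*d[1],-d[2]), "turn", None if yaw is None else round(-((yaw-Y+np.pi)%(2*np.pi)-np.pi),3),"ori",o["orientation"].round(3),"F",o["wrist_force"].round(2),"t",o["time_s"])
E
python3 -c "
from h import *
to_tool([.549,.117,.231],1.308)"
```

```text
time_s: 0.77
ee_pos: [0.3877, 0.3614, 0.2308]
orientation: [-3.14, 0.001, 2.04]
wrist_force: [1.1, -0.2, 0.6]
width: -0.0
dx -291.0 dy 33.4 dz -0.2 turn 0.732 ori [-3.14e+00  1.00e-03  2.04e+00] F [ 1.09 -0.15  0.6 ] t 0.7667
```

```bash
python3 -m pendant '[-37,4,0,0.09,-74,8,0,0.18,-110,12,0,0.28,-146,17,0,0.37,-183,21,0,0.46,-220,25,0,0.55,-256,29,0,0.64,-291,33,0,0.73]'
python3 -c "
from h import *
to_tool([.549,.117,.108],1.308)
from plant import optics
import cv2
c=optics.read_camera('wrist'); np.savez('pics/wrist1.npz',**c); cv2.imwrite('pics/wrist1.png',c['img'][:,:,::-1])"
```

```text
time_s: 1.43
ee_pos: [0.5493, 0.1149, 0.2308]
orientation: [-3.141, 0.002, 1.305]
wrist_force: [1.2, 0.3, 0.7]
width: -0.001
dx 2.0 dy -0.9 dz 122.8 turn -0.003 ori [-3.141e+00  2.000e-03  1.305e+00] F [1.23 0.27 0.7 ] t 1.4333
```

View pics/wrist1.png

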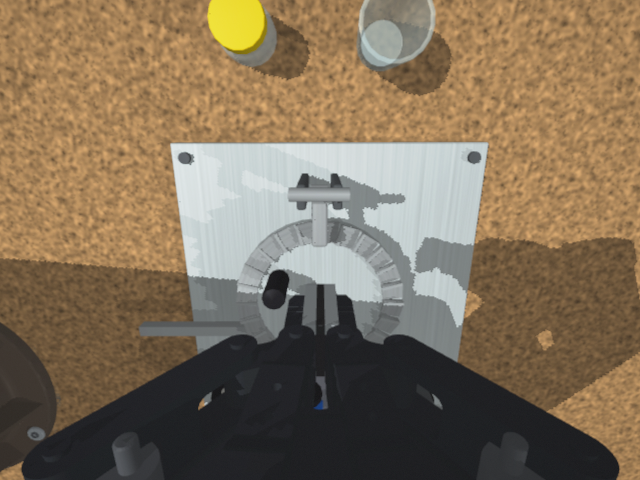

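The wrist view shows the crossbar centre at (319,194), the arm tip at about (319,240) and the knob top at (273,297). The shut fingers are lined up with the pawl.

```bash
python3 -c "
from h import *
np.set_printoptions(precision=4,suppress=True)
print(at('wrist1',319,194,.135),at('wrist1',319,243,.088),at('wrist1',273,297,.105))
for u,v in [(171,143),(487,143)]: print(at('wrist1',u,v,.012))
"
```

```text
[0.5579 0.1478 0.135 ] [0.5439 0.0972 0.088 ] [0.4932 0.065  0.105 ]
[0.4185 0.2173 0.012 ]
[0.7321 0.1319 0.012 ]
```

```bash
python3 -m pendant '[2,-1,25,0,2,-1,50,0,2,-1,75,0,2,-1,100,0,2,-1,115,0,2,-1,122,0,2,-1,122,0,2,-1,122,0]'
python3 -m pendant '[6,0,0,0,12,0,0,0,18,0,0,0,24,0,0,0,29,0,0,0,34,0,0,0,38,0,0,0,42,0,0,0]'
```

```text
time_s: 2.15
ee_pos: [0.5526, 0.1126, 0.1092]
orientation: [3.14, 0.003, 1.297]
wrist_force: [0.4, -0.5, -0.2]
width: -0.002
time_s: 2.82
ee_pos: [0.564, 0.1535, 0.1091]
orientation: [3.14, 0.003, 1.297]
wrist_force: [0.8, -0.0, -0.1]
width: 0.001
```

```bash
python3 -m pendant '[4,0,0,0,8,0,0,0,12,0,0,0,16,0,0,0,20,0,0,0,23,0,0,0,23,0,0,0,23,0,0,0]'
python3 -m pendant '[0,0,20,0,0,0,20,0,0,0,0,0,0,0,-15,0,0,0,-40,0,0,0,-70,0,0,0,-95,0,0,0,-110,0]' -
python3 -c "
from plant import optics
import cv2,numpy as np
c=optics.read_camera('scene'); np.savez('pics/scene2.npz',**c); cv2.imwrite('pics/scene2.png',cv2.resize(c['img'][150:350,190:500,::-1],None,fx=2,fy=2,interpolation=2))"
```

```text
time_s: 3.48
ee_pos: [0.5703, 0.1758, 0.109]
orientation: [3.14, 0.003, 1.297]
wrist_force: [-0.2, -0.2, -0.4]
width: -0.002
time_s: 4.15
ee_pos: [0.5708, 0.1761, 0.2223]
orientation: [3.138, 0.001, 1.297]
wrist_force: [0.5, 0.5, 0.8]
width: -0.001
```

View pics/scene2.png

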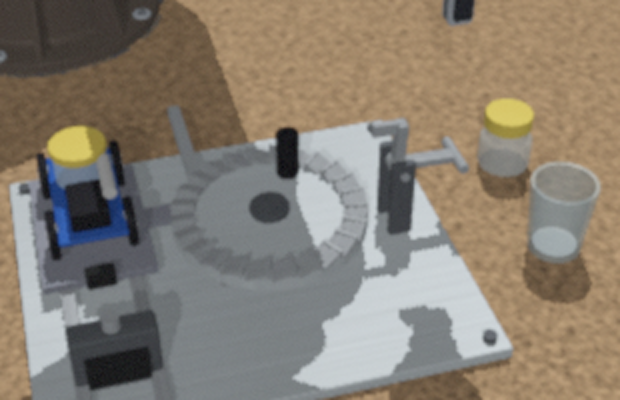

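The pawl is thrown right over: the arm stands upright and the lever lies outwards. Next I'll cage the knob loosely, with the pads facing along its tangent.

```bash
python3 -c "
from h import *
to_tool([.4925,.0625,.222],2.27)"
```

```text
dx -131.1 dy -45.5 dz 2.3 turn -0.973 ori [3.135 0.    1.297] F [2.34 0.41 3.4 ] t 4.2
```

```bash
python3 -m pendant '[-17,-6,0,-0.12,-34,-12,0,-0.24,-51,-18,0,-0.36,-68,-24,0,-0.48,-85,-30,0,-0.6,-101,-36,0,-0.72,-117,-41,0,-0.84,-131,-45,0,-0.97]' 0.5 20
python3 -c "
from h import *
to_tool([.4925,.0625,.068],2.27)
from plant import optics
import cv2
c=optics.read_camera('wrist'); np.savez('pics/wrist3.npz',**c); cv2.imwrite('pics/wrist3.png',c['img'][:,:,::-1])"
```

```text
time_s: 4.87
ee_pos: [0.4918, 0.0615, 0.2242]
orientation: [3.139, 0.005, 2.267]
wrist_force: [-0.0, 0.5, 0.6]
width: 0.503
dx 0.3 dy 1.1 dz 156.2 turn -0.003 ori [3.139 0.005 2.267] F [-0.02  0.52  0.56] t 4.8667
```

View pics/wrist3.png

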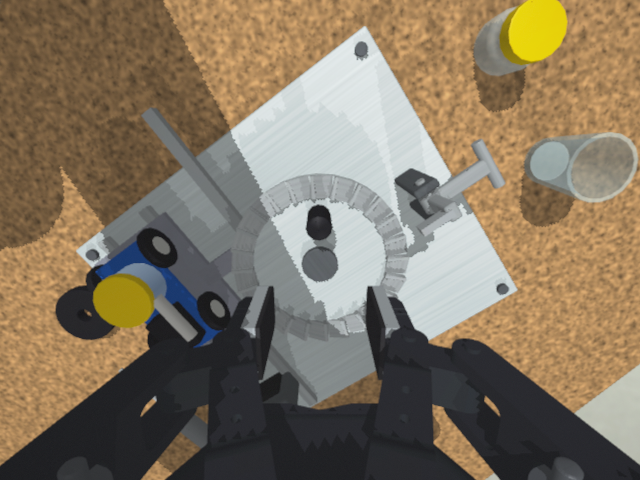

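The wrist view shows the knob top at about (319,230), the hub at (320,264) and the pads either side at (264,310) and (377,310), so the knob is centred between the jaws.

```bash
python3 -c "
from h import *
h=at('wrist3',320,264,.06);k=at('wrist3',318,231,.105);k2=at('wrist3',319,212,.105);print(h,k,k2,np.linalg.norm((h-k)[:2]))
"
python3 -m pendant '[0,1,25,0,0,1,55,0,0,1,85,0,0,1,115,0,0,1,138,0,0,1,150,0,0,1,156,0,0,1,156,0]'
```

```text
[0.52356231 0.02513966 0.06      ] [0.49198753 0.06018033 0.105     ] [0.48254732 0.072742   0.105     ] 0.0471679436662345
time_s: 5.58
ee_pos: [0.4913, 0.0603, 0.0671]
orientation: [-3.141, 0.003, 2.279]
wrist_force: [-0.3, 0.2, 0.2]
width: 0.5
```

```bash
python3 -m pendant '[0,-3,0,-0.06,0,-6,0,-0.12,-1,-9,0,-0.19,-1.5,-12,0,-0.25,-2.5,-15,0,-0.31,-3.5,-18,0,-0.38,-4.5,-21,0,-0.44,-6,-23.5,0,-0.5]' 0.34 20
cat > st.py <<'E'
from h import *
from plant import manip
H=np.array([.524,.0245])
o=manip.get_obs(); p=o["ee_pos"][:2]-H; Y=o["orientation"][2]; f=o["wrist_force"]
a=np.arctan2(p[1],p[0])%6.2832
print("r %.1f ang %.3f yaw %.3f"%(np.hypot(*p)*1e3,a,Y%6.2832),"Ftool x %.2f y %.2f z %.2f"%(np.cos(Y)*f[0]+np.sin(Y)*f[1],np.sin(Y)*f[0]-np.cos(Y)*f[1],-f[2]),"w %.3f t %.2f"%(o["width"],o["time_s"]))
E
python3 st.py
```

```text
time_s: 6.25
ee_pos: [0.4782, 0.0407, 0.0684]
orientation: [-3.141, 0.005, 2.781]
wrist_force: [0.4, 3.8, -3.5]
width: 0.339
r 48.6 ang 2.803 yaw 2.781 Ftool x 0.98 y 3.70 z 3.48 w 0.339 t 6.25
```

```bash
python3 -m pendant '[0,-3,0,-0.06,0,-6,0,-0.12,-1,-9,0,-0.19,-1.5,-12,0,-0.25,-2.5,-15,0,-0.31,-3.5,-18,0,-0.38,-4.5,-21,0,-0.44,-6,-23.5,0,-0.5]'
python3 st.py
python3 -m pendant '[0,-2,0,-0.04,0,-4,0,-0.08,0,-6,0,-0.12,-0.6,-8,0,-0.16,-1,-10,0,-0.2,-1.5,-12,0,-0.24,-2,-13.5,0,-0.28,-2.5,-14.5,0,-0.3]'
python3 st.py
python3 -c "
from plant import optics
import cv2,numpy as np
cs=[]
for n in ['scene','top']:
    c=optics.read_camera(n); np.savez(f'pics/{n}4.npz',**c); cs.append(c['img'][:,:,::-1])
a=cv2.resize(cs[0][200:350,190:290],(400,600),interpolation=2); b=cv2.resize(cs[1][185:335,360:460],(400,600),interpolation=2)
cv2.imwrite('pics/both4.png',np.hstack([a,b]))"
```

```text
time_s: 6.92
ee_pos: [0.476, 0.0166, 0.0697]
orientation: [-3.139, 0.005, -3.0]
wrist_force: [-1.6, 3.5, -0.2]
width: 0.338
r 48.6 ang 3.304 yaw 3.283 Ftool x 1.10 y 3.72 z 0.20 w 0.338 t 6.92
time_s: 7.58
ee_pos: [0.481, 0.0027, 0.0709]
orientation: [-3.137, 0.005, -2.699]
wrist_force: [-1.6, 3.3, 1.4]
width: 0.338
r 48.3 ang 3.611 yaw 3.584 Ftool x 0.02 y 3.66 z -1.43 w 0.338 t 7.58
```

View pics/both4.png

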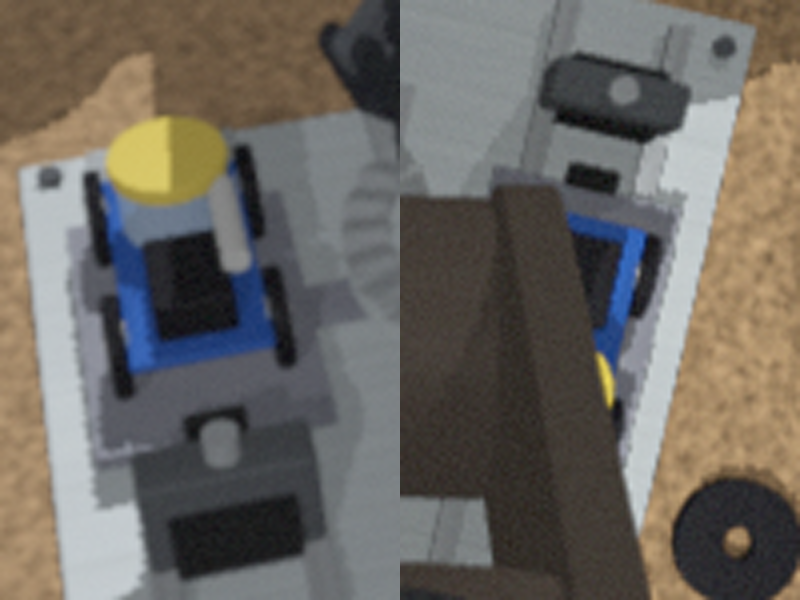

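The top crop shows the bumper front at y≈165 and the stop's rubber at y≈138 (4× enlargement), so about 14 mm or 0.35 rad is left. I'll go 0.25 rad, then creep.

```bash
python3 -m pendant '[0,-1.5,0,-0.03,0,-3,0,-0.06,0,-4.5,0,-0.09,-0.5,-6,0,-0.12,-0.6,-7.5,0,-0.15,-1,-9,0,-0.18,-1,-10,0,-0.21,-1.2,-11,0,-0.22]'
python3 st.py
python3 -c "
from plant import optics
import cv2,numpy as np
c=optics.read_camera('top'); np.savez('pics/top5.npz',**c)
cv2.imwrite('pics/top5.png',cv2.resize(c['img'][190:260,380:450,::-1],None,fx=8,fy=8,interpolation=2))"
```

```text
time_s: 8.35
ee_pos: [0.487, -0.0067, 0.0711]
orientation: [-3.136, 0.004, -2.48]
wrist_force: [-2.0, 2.7, 1.3]
width: 0.342
r 48.5 ang 3.842 yaw 3.803 Ftool x -0.07 y 3.32 z -1.34 w 0.342 t 8.35
```

View pics/top5.png

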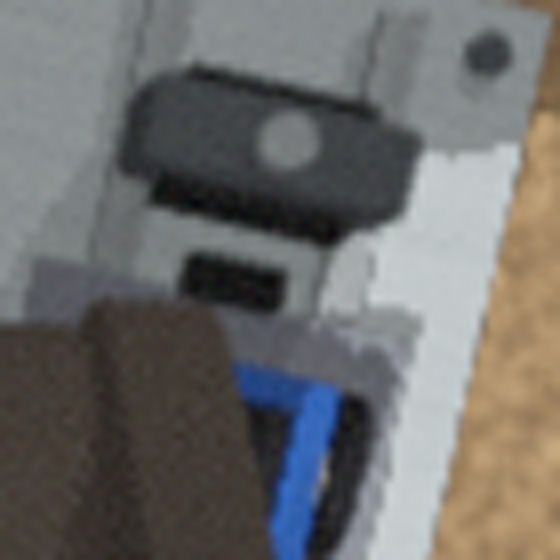

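About 6 mm of gap is left.

```bash
python3 -m pendant '[0,-0.5,0,-0.01,0,-1,0,-0.02,0,-1.5,0,-0.03,0,-2,0,-0.04,0,-2.5,0,-0.05,0,-3,0,-0.06,0,-3,0,-0.06,0,-3,0,-0.06]'>/dev/null; python3 st.py
python3 -m pendant '[0,-0.2,0,0,0,-0.4,0,0,0,-0.6,0,-0.01,0,-0.8,0,-0.01,0,-0.8,0,-0.01,0,-0.8,0,-0.01,0,-0.8,0,-0.01,0,-0.8,0,-0.01]'>/dev/null;python3 st.py
```

```text
r 48.6 ang 3.911 yaw 3.863 Ftool x 0.90 y 3.09 z -2.24 w 0.337 t 9.07
r 48.6 ang 3.928 yaw 3.872 Ftool x 0.47 y 2.51 z -1.82 w 0.337 t 9.73
```

```bash
cat >> st.py <<'E'
import sys
sys.exit(int(np.sin(Y)*f[0]-np.cos(Y)*f[1]>6))
E
python3 st.py && python3 -m pendant '[0,-0.2,0,0,0,-0.4,0,0,0,-0.6,0,-0.01,0,-0.7,0,-0.01,0,-0.7,0,-0.01,0,-0.7,0,-0.01,0,-0.7,0,-0.01,0,-0.7,0,-0.01]'>/dev/null
python3 st.py && python3 -m pendant '[0,-0.2,0,0,0,-0.4,0,0,0,-0.6,0,-0.01,0,-0.7,0,-0.01,0,-0.7,0,-0.01,0,-0.7,0,-0.01,0,-0.7,0,-0.01,0,-0.7,0,-0.01]'>/dev/null
python3 st.py && python3 -m pendant '[0,-0.2,0,0,0,-0.4,0,0,0,-0.6,0,-0.01,0,-0.7,0,-0.01,0,-0.7,0,-0.01,0,-0.7,0,-0.01,0,-0.7,0,-0.01,0,-0.7,0,-0.01]'>/dev/null
python3 st.py && python3 -m pendant '[0,-0.2,0,0,0,-0.4,0,0,0,-0.6,0,-0.01,0,-0.7,0,-0.01,0,-0.7,0,-0.01,0,-0.7,0,-0.01,0,-0.7,0,-0.01,0,-0.7,0,-0.01]'>/dev/null
python3 st.py
```

```text
r 48.6 ang 3.928 yaw 3.872 Ftool x 0.47 y 2.51 z -1.82 w 0.337 t 9.73
r 48.7 ang 3.942 yaw 3.882 Ftool x 0.50 y 2.27 z -1.27 w 0.340 t 10.40
r 48.7 ang 3.957 yaw 3.892 Ftool x 0.40 y 2.54 z -1.67 w 0.337 t 11.07
r 48.8 ang 3.972 yaw 3.902 Ftool x -0.01 y 3.40 z -1.28 w 0.345 t 11.73
r 48.8 ang 3.986 yaw 3.912 Ftool x 1.52 y 2.27 z -1.12 w 0.340 t 12.40
```

```bash
python3 st.py && python3 -m pendant '[0,-0.2,0,0,0,-0.4,0,0,0,-0.5,0,-0.01,0,-0.6,0,-0.01,0,-0.6,0,-0.01,0,-0.6,0,-0.01,0,-0.6,0,-0.01,0,-0.6,0,-0.01]'>/dev/null
python3 st.py && python3 -m pendant '[0,-0.2,0,0,0,-0.4,0,0,0,-0.5,0,-0.01,0,-0.6,0,-0.01,0,-0.6,0,-0.01,0,-0.6,0,-0.01,0,-0.6,0,-0.01,0,-0.6,0,-0.01]'>/dev/null
python3 st.py && python3 -m pendant '[0,-0.2,0,0,0,-0.4,0,0,0,-0.5,0,-0.01,0,-0.6,0,-0.01,0,-0.6,0,-0.01,0,-0.6,0,-0.01,0,-0.6,0,-0.01,0,-0.6,0,-0.01]'>/dev/null
python3 st.py && python3 -m pendant '[0,-0.2,0,0,0,-0.4,0,0,0,-0.5,0,-0.01,0,-0.6,0,-0.01,0,-0.6,0,-0.01,0,-0.6,0,-0.01,0,-0.6,0,-0.01,0,-0.6,0,-0.01]'>/dev/null
python3 st.py
```

```text
r 48.8 ang 3.986 yaw 3.912 Ftool x 1.52 y 2.27 z -1.12 w 0.340 t 12.40
r 48.9 ang 3.999 yaw 3.922 Ftool x 0.09 y 1.88 z 0.14 w 0.336 t 13.07
r 48.9 ang 4.011 yaw 3.932 Ftool x 0.49 y 3.14 z -0.99 w 0.336 t 13.73
r 49.0 ang 4.024 yaw 3.942 Ftool x -0.05 y 2.90 z -1.95 w 0.339 t 14.40
r 49.0 ang 4.037 yaw 3.952 Ftool x 0.25 y 2.57 z -0.08 w 0.341 t 15.07
```

```bash
python3 st.py && python3 -m pendant '[0,-0.2,0,0,0,-0.4,0,0,0,-0.5,0,-0.01,0,-0.6,0,-0.02,0,-0.6,0,-0.02,0,-0.6,0,-0.02,0,-0.6,0,-0.02,0,-0.6,0,-0.02]'>/dev/null
python3 st.py && python3 -m pendant '[0,-0.2,0,0,0,-0.4,0,0,0,-0.5,0,-0.01,0,-0.6,0,-0.02,0,-0.6,0,-0.02,0,-0.6,0,-0.02,0,-0.6,0,-0.02,0,-0.6,0,-0.02]'>/dev/null
python3 st.py && python3 -m pendant '[0,-0.2,0,0,0,-0.4,0,0,0,-0.5,0,-0.01,0,-0.6,0,-0.02,0,-0.6,0,-0.02,0,-0.6,0,-0.02,0,-0.6,0,-0.02,0,-0.6,0,-0.02]'>/dev/null
python3 st.py
python3 -c "
from plant import optics
import cv2,numpy as np
c=optics.read_camera('top'); np.savez('pics/top6.npz',**c); d=optics.read_camera('wrist')
a=cv2.resize(c['img'][190:260,380:450,::-1],(480,480),interpolation=2); b=cv2.resize(d['img'][120:440,120:440,::-1],(320,320)) 
cv2.imwrite('pics/m6.png',np.hstack([a,cv2.copyMakeBorder(b,0,160,0,0,0)]))"
```

```text
r 49.0 ang 4.037 yaw 3.952 Ftool x 0.25 y 2.57 z -0.08 w 0.341 t 15.07
r 49.1 ang 4.050 yaw 3.972 Ftool x 0.53 y 2.07 z -0.15 w 0.338 t 15.73
r 49.1 ang 4.062 yaw 3.992 Ftool x -0.17 y 2.23 z -0.41 w 0.343 t 16.40
r 49.2 ang 4.075 yaw 4.012 Ftool x 1.57 y 3.44 z -0.21 w 0.341 t 17.07
```

View pics/m6.png

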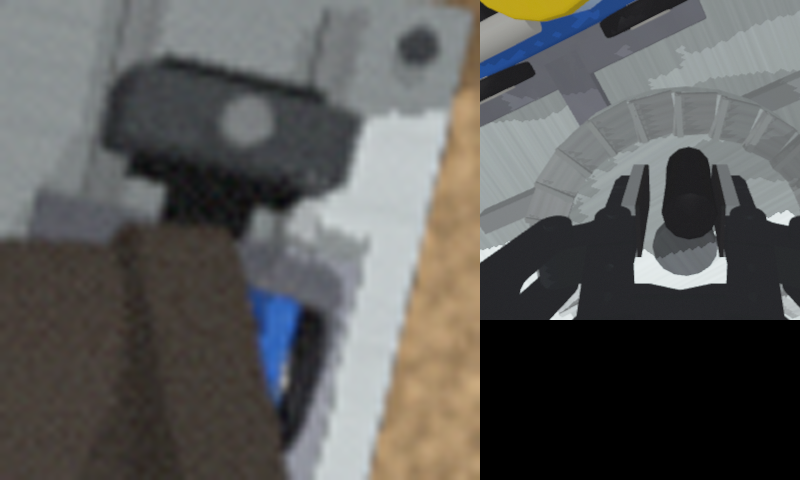

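The bumper now merges with the stop's rubber at (210,190) in the top crop, and the right-hand pad is on the knob. I'll keep creeping.

```bash
python3 st.py && python3 -m pendant '[0,-0.2,0,0,0,-0.4,0,0,0,-0.5,0,-0.01,0,-0.5,0,-0.01,0,-0.5,0,-0.01,0,-0.5,0,-0.01,0,-0.5,0,-0.01,0,-0.5,0,-0.01]'>/dev/null
python3 st.py && python3 -m pendant '[0,-0.2,0,0,0,-0.4,0,0,0,-0.5,0,-0.01,0,-0.5,0,-0.01,0,-0.5,0,-0.01,0,-0.5,0,-0.01,0,-0.5,0,-0.01,0,-0.5,0,-0.01]'>/dev/null
python3 st.py && python3 -m pendant '[0,-0.2,0,0,0,-0.4,0,0,0,-0.5,0,-0.01,0,-0.5,0,-0.01,0,-0.5,0,-0.01,0,-0.5,0,-0.01,0,-0.5,0,-0.01,0,-0.5,0,-0.01]'>/dev/null
python3 st.py && python3 -m pendant '[0,-0.2,0,0,0,-0.4,0,0,0,-0.5,0,-0.01,0,-0.5,0,-0.01,0,-0.5,0,-0.01,0,-0.5,0,-0.01,0,-0.5,0,-0.01,0,-0.5,0,-0.01]'>/dev/null
python3 st.py && python3 -m pendant '[0,-0.2,0,0,0,-0.4,0,0,0,-0.5,0,-0.01,0,-0.5,0,-0.01,0,-0.5,0,-0.01,0,-0.5,0,-0.01,0,-0.5,0,-0.01,0,-0.5,0,-0.01]'>/dev/null
python3 st.py
```

```text
r 49.2 ang 4.075 yaw 4.012 Ftool x -0.05 y 3.00 z -1.06 w 0.336 t 17.17
r 49.3 ang 4.079 yaw 4.022 Ftool x 0.23 y 4.85 z -1.85 w 0.343 t 17.83
r 49.5 ang 4.080 yaw 4.033 Ftool x 0.12 y 5.61 z -4.26 w 0.336 t 18.50
r 49.8 ang 4.080 yaw 4.043 Ftool x 1.00 y 6.72 z -4.46 w 0.342 t 19.17
r 49.8 ang 4.080 yaw 4.043 Ftool x 1.00 y 6.72 z -4.46 w 0.342 t 19.17
r 49.8 ang 4.080 yaw 4.043 Ftool x 1.00 y 6.72 z -4.46 w 0.342 t 19.17
```

Contact: the angle has stalled at 4.080 and the force is rising, with about 5 N at the bumper. I'll press a little harder.

```bash
python3 -m pendant '[0,-0.2,0,0,0,-0.4,0,0,0,-0.6,0,0,0,-0.8,0,0,0,-0.8,0,0,0,-0.8,0,0,0,-0.8,0,0,0,-0.8,0,0]'>/dev/null
python3 st.py
```

```text
r 50.1 ang 4.080 yaw 4.043 Ftool x 0.23 y 7.68 z -5.37 w 0.338 t 19.83
```

```bash
python3 -m pendant '[0,-0.4,0,0,0,-0.8,0,0,0,-1.2,0,0,0,-1.5,0,0,0,-1.5,0,0,0,-1.5,0,0,0,-1.5,0,0,0,-1.5,0,0]'
python3 st.py
```

```text
time_s: 20.5
ee_pos: [0.4942, -0.0164, 0.071]
orientation: [-3.14, 0.0, -2.24]
wrist_force: [-10.1, 8.3, 8.9]
width: 0.345
r 50.5 ang 4.083 yaw 4.043 Ftool x -0.30 y 13.08 z -8.91 w 0.345 t 20.50
```

```bash
python3 -m pendant '[0,-1.3,0,0,0,-1.3,0,0,0,-1.3,0,0,0,-1.3,0,0,0,-1.3,0,0,0,-1.3,0,0,0,-1.3,0,0,0,-1.3,0,0]'; python3 st.py
```

```text
time_s: 21.17
ee_pos: [0.4939, -0.0167, 0.071]
orientation: [3.141, -0.001, -2.24]
wrist_force: [-10.1, 7.8, 9.3]
width: 0.34
r 51.0 ang 4.081 yaw 4.043 Ftool x 0.15 y 12.74 z -9.26 w 0.340 t 21.17
```

The press held steady at about 12.7 N at the knob, some 10–13 N at the bumper. I'll back off, open and lift.

```bash
python3 -m pendant '[0,-0.8,0,0,0,-0.3,0,0,0,0.3,0,0,0,1,0,0,0,1.7,0,0,0,2.4,0,0,0,3,0,0,0,3,0,0]'; python3 st.py
python3 -m pendant '[0,0,0,0,0,0,0,0,0,0,0,0,0,0,-5,0,0,0,-30,0,0,0,-65,0,0,0,-100,0,0,0,-130,0]' 0.6; python3 st.py
python3 -c "
from h import *
to_tool([.563,.1694,.201],-1.833)"
```

```text
time_s: 21.83
ee_pos: [0.4917, -0.0148, 0.071]
orientation: [3.142, -0.001, -2.24]
wrist_force: [-0.4, -0.0, 0.6]
width: 0.343
r 50.9 ang 4.025 yaw 4.043 Ftool x 0.29 y 0.33 z -0.61 w 0.343 t 21.83
time_s: 22.5
ee_pos: [0.4916, -0.0148, 0.2034]
orientation: [-3.141, -0.001, -2.24]
wrist_force: [1.0, 0.3, -0.4]
width: 0.604
r 50.9 ang 4.023 yaw 4.043 Ftool x -0.81 y -0.59 z 0.43 w 0.604 t 22.50
dx -188.7 dy 58.3 dz 2.4 turn -0.407 ori [-3.141e+00 -1.000e-03 -2.240e+00] F [ 0.96  0.27 -0.43] t 22.5
```

```bash
python3 -m pendant '[-24,7,0,-0.05,-48,15,0,-0.1,-72,22,0,-0.15,-96,30,0,-0.2,-120,37,0,-0.26,-144,45,0,-0.31,-168,52,0,-0.36,-189,58,0,-0.41]' 0
python3 -c "
from h import *
to_tool([.563,.1694,.107],-1.833)
from plant import optics
import cv2
c=optics.read_camera('scene');d=optics.read_camera('top'); np.savez('pics/top7.npz',**d)
a=cv2.resize(c['img'][110:310,290:490,::-1],(400,400),interpolation=2); b=cv2.resize(d['img'][190:260,380:450,::-1],(400,400),interpolation=2) 
cv2.imwrite('pics/m7.png',np.hstack([a,b]))"
```

```text
time_s: 23.17
ee_pos: [0.5637, 0.171, 0.2037]
orientation: [-3.141, -0.0, -1.827]
wrist_force: [1.4, -0.6, 0.1]
width: 0.001
dx 1.7 dy 0.3 dz 96.7 turn 0.006 ori [-3.141 -0.    -1.827] F [ 1.42 -0.62  0.1 ] t 23.1667
```

View pics/m7.png

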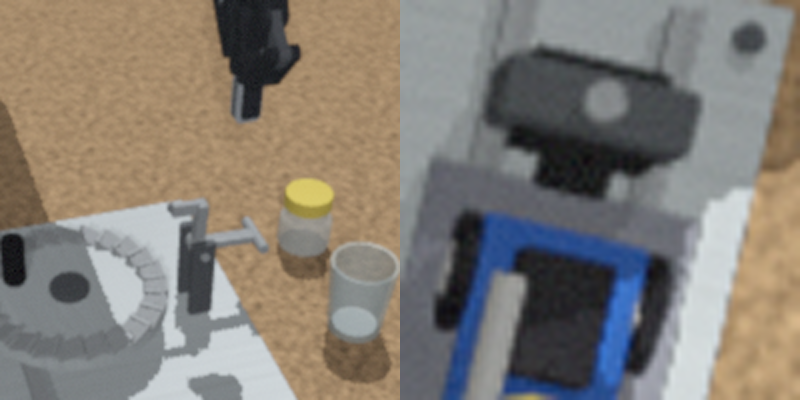

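The bumper sits against the stop and the pawl is still over. Next I'll descend outside the upright arm and push it towards the wheel.

```bash
python3 -m pendant '[0,0,20,0,0,0,40,0,0,0,60,0,0,0,78,0,0,0,90,0,0,0,97,0,0,0,97,0,0,0,97,0]'
python3 -m pendant '[5,0,0,0,10,0,0,0,15,0,0,0,20,0,0,0,24,0,0,0,28,0,0,0,32,0,0,0,36,0,0,0]'
python3 -m pendant '[3,0,0,0,6,0,0,0,9,0,0,0,12,0,0,0,15,0,0,0,18,0,0,0,20,0,0,0,20,0,0,0]'
python3 -m pendant '[0,0,0,0,0,0,0,0,0,0,-10,0,0,0,-30,0,0,0,-60,0,0,0,-90,0,0,0,-110,0,0,0,-120,0]'
python3 -m pendant '[-15,0,0,0,-30,0,0,0,-45,0,0,0,-60,0,0,0,-75,0,0,0,-90,0,0,0,-100,0,0,0,-100,0,0,0]'
python3 -c "
from plant import optics
import cv2,numpy as np
c=optics.read_camera('scene');d=optics.read_camera('top')
a=cv2.resize(c['img'][160:310,190:440,::-1],None,fx=2,fy=2,interpolation=2); b=cv2.resize(d['img'][185:285,360:460,::-1],(300,300),interpolation=2) 
cv2.imwrite('pics/m8.png',np.hstack([a,b]))"
```

```text
time_s: 23.93
ee_pos: [0.5647, 0.172, 0.107]
orientation: [-3.14, 0.0, -1.826]
wrist_force: [0.6, 0.2, 0.7]
width: 0.001
time_s: 24.6
ee_pos: [0.5555, 0.1367, 0.107]
orientation: [-3.14, 0.0, -1.826]
wrist_force: [0.2, 0.2, 0.2]
width: -0.003
time_s: 25.27
ee_pos: [0.5503, 0.117, 0.1069]
orientation: [-3.14, 0.0, -1.827]
wrist_force: [-0.3, 1.0, 0.1]
width: 0.0
time_s: 25.93
ee_pos: [0.5514, 0.1173, 0.2306]
orientation: [-3.137, 0.002, -1.826]
wrist_force: [0.5, 0.3, -0.5]
width: 0.002
time_s: 26.6
ee_pos: [0.577, 0.2164, 0.2301]
orientation: [-3.137, 0.002, -1.825]
wrist_force: [-0.3, -0.6, 0.0]
width: 0.0
```

View pics/m8.png

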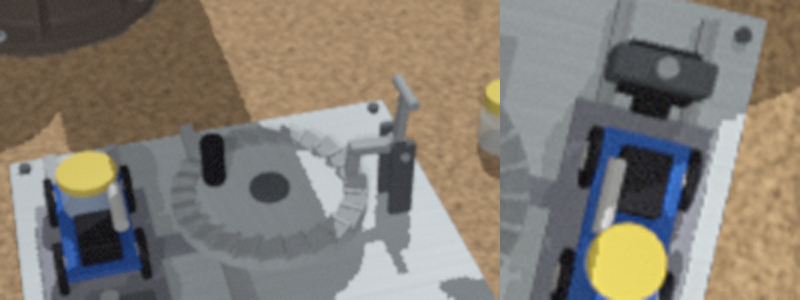

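The pawl's arm is down on the teeth with its lever upright, and the bumper is at the stop. I'll wait a moment, check for movement by image difference, then hand in.

```bash
python3 -c "
from plant import optics;import numpy as np
np.save('pics/a.npy',optics.read_camera('scene')['img'])"
python3 -m pendant '[0,0,0,0,0,0,0,0,0,0,0,0,0,0,0,0,0,0,0,0,0,0,0,0,0,0,0,0,0,0,0,0]'
python3 -c "
from plant import optics,manip;import numpy as np,cv2
a=np.load('pics/a.npy').astype(int);b=optics.read_camera('scene')['img'].astype(int)
d=np.abs(cv2.blur(a.astype('f4'),(3,3))-cv2.blur(b.astype('f4'),(3,3))).max(2)[160:310,190:440]
print(d.max(),(d>15).sum()); print(manip.close_job())"
```

```text
time_s: 27.42
ee_pos: [0.5764, 0.2139, 0.2305]
orientation: [-3.137, 0.001, -1.826]
wrist_force: [0.8, -1.2, 0.3]
width: -0.002
26.0 13
the job is handed in; nothing more can be done
None
```

The carriage is let back to the stop, the pawl is down on the teeth again, and I handed the job in at about 27.5 s.

- **Pawl over:** I threw it over with the shut fingers. The scene picture showed the arm upright and the lever lying outwards.
- **Wheel back:** I turned it counter-clockwise with the knob loosely caged between the pads. The wheel stopped turning at the stop, and I held about 13 N at the knob for over 0.6 s. Measured drag was only about 2–4 N, below the stated 3–6 N. Depending on which drag applies, the press was roughly 9–13 N at the bumper. That figure is worked out from the wrist force, not measured directly.
- **Pawl down:** I tipped the arm back towards the wheel with a light push, under about 1 N at the end of each push.

**Last checks:** The last picture shows the arm on the teeth, the lever upright, and the bumper at the stop with no visible gap. The arm was clear at z 0.23 m.

**Not fully settled:** The stillness check compared two pictures about 0.7 s apart. 13 pixels changed by more than my threshold (largest change 26 of 255). I took this as noise or the arm's shadow and did not look further, so I can't rule out a small movement. I could not measure the final gap to better than about 2 mm. I did not measure the bystanders again at the end.

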